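# Turn the jaw arm round over its drip dish

## Task

Two bench holders each carry a swing arm with a jaw model; on one of them the arm was fitted back to front, with the jaw on the side away from the drip dish. Lift that arm up off its pivot pin, turn it end for end and lower it gently back on the same pin, so that it lies flat between the stop pegs with the jaw over the dish. Leave the other holder's arm alone.

Things in the scene. Friction and masses are not known exactly. Their poses are not given: they have to be found in the camera images.
- swing_hub (a point): Back-to-front arm: aluminium bar 24 wide, 12 thick; jaw model at one end (reach 115), dark round counterweight at the other (reach 87). Its upright round hub, 34 wide, 58 tall from the bar's underside, 20 mm hole right through, is gripped from above, any direction. This point: hub axis, half-way up, 29 above the underside; x to the jaw, z up. About 0.3 kg, balances near the hub.
- swing_jaw (a point): Middle of that arm's horseshoe jaw model (58 x 70 mm, pink gums, ivory teeth, top 38 mm above the bar's underside), 86 mm from the hub's axis along the arm's x; the jaw begins 61 mm from that axis, so fingers fit best across the bar.
- holder: Its fixed holder: blue plate, grey block (top at 32 mm), white drip dish 88 wide, centre 88 from the pin. Origin: on the table under the pin; x to the dish, z up. Pin 14 thick for 14 mm, then tapering to 5 at its tip, 36 above the block. Four tapered stop pegs 10 thick, 12 high at x +-31, y +-25 let the bar play about 15 degrees each way. Seated: underside on the block, hub point 61 mm up.
- other_swing_hub (a point): The same point of the second, equal arm on the second, equal holder, whose jaw is already over its dish: to be left alone. Its x points to its jaw, z up.

How it is judged:
By the outcome, as a careful person would: the job done as asked, in the order asked, and still so for the second after the job is handed in, with the robot touching nothing.
It also fails if it takes over 38 s, if anything falls off the work surface, if the arm or the gripper's body presses on something with over 40 N, if the wrist force passes 120 N, or if a joint passes its speed limit or range.

## Robot

A 6-joint arm with a two-finger parallel gripper is mounted at the origin on the work surface. World frame = base frame: x ahead of the robot, y to its left, z up, the work surface at z = 0. Lengths are in m, angles in rad, forces in N, time in s.
With the tool pointing down it reaches from about 0.3 to 0.875 m from the base axis. Payload 6.4 kg.
Tool frame: the origin (TCP) lies at the centre of the arm's flange, where the gripper is bolted on; the fingertips stand 173 mm ahead of it and the grasp point (between the pads) lies ctrl.grip_point_offset ahead of it (ctrl.grip_point_offset is the distance from the TCP to the grasp point, in m); z points along the fingers, y is the direction in which the jaws open and shut (so a half turn about z gives the same grasp; the last joint's range is limited). The gripper opens to 85 mm and grips with 20 to 120 N. Pads are 22 mm wide; open, the fingers measure 114 mm over their backs; the gripper's body (76 mm by 85 mm) begins 54 mm behind the grasp point. The pads swing forward as they close: fully open they stand 13 mm farther back than shut.
Start: joints at [1.131, 0.181, 1.607, -0, 1.354, -0.206], TCP at [0.133, 0.559, 0.405] pointing down, gripper open.
Joint ranges: [-2.99, 2.99], [-0.89, 2.07], [0.3, 2.58], [-1.14, 4.28], [0, 2.63], [-3.12, 3.12]. Speed limits (rad/s): [2.57, 2.57, 3.01, 3.14, 3.14, 3.14].

## Interface

Orientations are given as a unit quaternion [w, x, y, z].
In Python, from bench import ctrl, cams, boxes_of, landmark_of gives the robot as it stands.
- The arm moves only by the shell command python3 -m handwheel 'ROWS'. ROWS is JSON, a list of rows, each an object with "offset": the shift along the tool's x, y, z in m, a list of three; "spin": the turn about the tool's z in degrees; "grip": the opening, from 0 (shut) to 1 (fully open). A call has 1 to 20 rows; each row is the pose to reach, as a shift and turn from the pose commanded when the call began, along the tool's axes at that moment; what a row does not reach only later rows make up. A row lasts 1/8 s, in which the tool goes at most 62.5 mm and 10.7 degrees, less where a joint would pass 70% of its speed; a pose out of reach is approached as far as the arm can. A call with a gripper value outside its range is refused whole. The fingers move at their own pace and stop on an object; the grip force is fixed at half the most. Time passes only in rows, so rows that repeat a pose let the fingers close. It gives the time, the measured TCP pose, the force and the opening at its end, in the units of the state.
- ctrl.get_obs(): the state, without advancing time (a new reading comes with each control period).
- cams.camera(name): name is "scene" or "top"; returns a dict with "color" (384x512x3 uint8, red, green, blue), "camera_matrix" (3x3 intrinsics, pixels), "view" (4x4, takes a point from world to camera coordinates). Camera axes: x right, y up, looking along -z (the intrinsics and any distortion apply to the point x, -y, -z); pixel columns grow to the right and rows downward; lengths in m; the calibration is good to about 2 mm. A picture is of the moment at which its call begins. There is no depth.
- ctrl.hand_in(): hands the job in, once; it reports no verdict.
Trained networks look in a picture, given as the dict that the camera call returned (one of the last four; its "shot" number tells which), for a name from the list of things; names that differ only in an ending like _2 or _b are one class to them, and where a whole thing is asked for, a point or a joint stands for the part that bears it (a point fixed in the world has none). Each returns a list of dicts, best first, with "confidence" (0 to 1); they miss things now and then, are a little off and sometimes report something else, mostly with a low value. They report only what shows in the picture. A call takes as long as a camera call.
- boxes_of(picture, thing): "uv" ([column, row] in pixels, amid what is visible of it).
- landmark_of(picture, thing): "uv" ([column, row] in pixels: a listed point, or the origin of a listed thing).
The state is a dict: "time_s": time; "q": joint angles; "dq": joint speeds; "joint_efforts": joint torques, N m; "eef_pos": TCP position; "eef_rot": TCP orientation; "wrist_force": force on the tool from outside, world axes, zero at the start; "torque": the same for the moment, N m; "opening": opening from 0.0 (shut) to 1.0 (fully open).
Only numpy, scipy, OpenCV 4.12 (cv2) and the standard library are available. Lean on these libraries where they do the work, as an engineer would, in place of code of your own. Each camera call takes 0.05 s, during which the arm holds its last target.

## Working session

There is one attempt and no reset: what is moved stays moved. The work goes in short steps, Python scripts to look and compute and a shell command to move; the robot and the scene stay as the last step left them, time stands still between calls to the robot, and variables do not carry over. Pictures are saved under pics/ and viewed, and the job is handed in when it is done.

```bash
mkdir -p pics
cat > h.py <<'E'
import numpy as np, cv2
from bench import ctrl, cams, boxes_of, landmark_of
def save(p,n): cv2.imwrite('pics/'+n,cv2.cvtColor(p['color'],cv2.COLOR_RGB2BGR))
def ray(p,uv):
    K=np.array(p['camera_matrix']);V=np.array(p['view'])
    d=np.linalg.inv(K)@np.array([uv[0],uv[1],1.]); d=np.array([d[0],-d[1],-d[2]])
    R=V[:3,:3];return -R.T@V[:3,3],R.T@d
def atz(p,uv,z):
    o,d=ray(p,uv);return o+d*(z-o[2])/d[2]
def proj(p,X):
    K=np.array(p['camera_matrix']);V=np.array(p['view'])
    c=V[:3,:3]@np.array(X)+V[:3,3];u=K@np.array([c[0],-c[1],-c[2]]);return u[:2]/u[2]
Z=dict(swing_hub=.061,other_swing_hub=.061,swing_jaw=.06,holder=0)
E
python3 - <<'E'
from h import *
np.set_printoptions(precision=4,suppress=True)
for n in ['top','scene']:
    p=cams.camera(n);save(p,n+'0.png');print(n,p.keys(),atz(p,(256,192),0),ray(p,(0,0))[0])
    for t in Z:
        for r in landmark_of(p,t)[:3]: print(t,np.array(r['uv']),round(r['confidence'],2),atz(p,r['uv'],Z[t]))
o=ctrl.get_obs();print(ctrl.grip_point_offset,o)
E
```

```text
top dict_keys(['color', 'camera_matrix', 'view', 'shot']) [ 0.5468 -0.0257  0.    ] [ 0.443  -0.0385  1.0352]
swing_hub [167.1 181. ] 0.64 [0.5645 0.1989 0.061 ]
swing_hub [344.1 185. ] 0.21 [ 0.5624 -0.2468  0.061 ]
other_swing_hub [341.6 183.3] 0.83 [ 0.5666 -0.2405  0.061 ]
swing_jaw [142.8 205.3] 0.91 [0.5019 0.2581 0.06  ]
holder [169.5 181.9] 0.9 [0.5698 0.2072 0.    ]
scene dict_keys(['color', 'camera_matrix', 'view', 'shot']) [ 0.4933 -0.082   0.    ] [0.8711 0.4799 0.8118]
swing_hub [303.9 271.7] 0.6 [0.564  0.2029 0.061 ]
other_swing_hub [200.1 150.6] 0.66 [ 0.5637 -0.2518  0.061 ]
swing_jaw [345.8 277.8] 0.88 [0.4998 0.2646 0.06  ]
holder [304.1 284.8] 0.65 [0.5596 0.2063 0.    ]
0.1547 {'time_s': 0.5, 'q': array([ 1.1307,  0.1808,  1.607 ,  0.    ,  1.3538, -0.2063]), 'dq': array([ 0.0015, -0.001 , -0.0006,  0.0013, -0.0015,  0.0003]), 'joint_efforts': array([ -0.0006, -44.4444, -35.1364,  -0.0003,   0.0019,  -0.    ]), 'eef_pos': array([0.1332, 0.5594, 0.4047]), 'eef_rot': array([-0.    ,  0.1167,  0.9932, -0.    ]), 'wrist_force': array([0.0249, 0.6688, 0.4556]), 'torque': array([-0.0359,  0.04  , -0.0174]), 'opening': 1.0005968475498106}
```

View pics/top0.png

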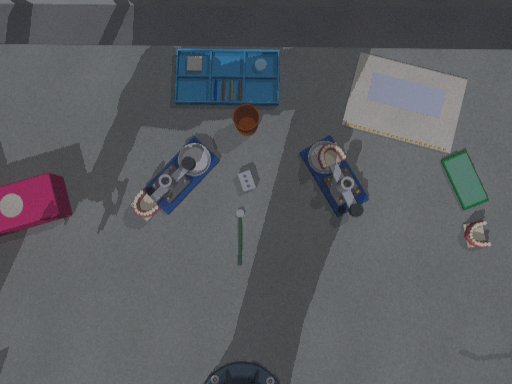

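View pics/scene0.png

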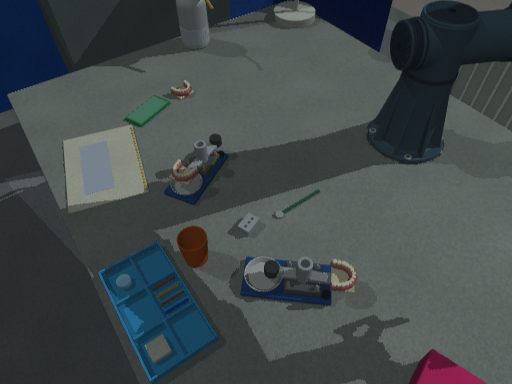

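Pictures: the left holder (top view, hub about (167,181)) has its jaw at (145,204), and its dark counterweight at (188,163) over the dish at (195,158), so this is the wrong one. The right holder, hub (343,184), has its jaw over its dish. Next I refine the hub centre and the holder's yaw.

Run:
```python
from h import *
for n,(x,y) in dict(top=(120,125),scene=(225,235)).items():
    p=cams.camera(n); c=p['color'][y:y+100,x:x+140]
    c=cv2.resize(c,None,fx=5.5,fy=5.5,interpolation=cv2.INTER_CUBIC); c=np.clip(c*1.5,0,255).astype('uint8')
    H=np.array([.5645,.201]);
    def dot(X,col):
        u=proj(p,X);cv2.circle(c,tuple(int(v) for v in (u-[x,y]+.5)*5.5),2,col,-1)
    for a in np.linspace(0,2*np.pi,24): 
        dot([*(H+.017*np.array([np.cos(a),np.sin(a)])),.090],(0,255,0))
    yaw=np.radians(-43);R=np.array([[np.cos(yaw),-np.sin(yaw)],[np.sin(yaw),np.cos(yaw)]])
    for a in np.linspace(0,2*np.pi,24): dot([*(H+R@[.088+.044*np.cos(a),.044*np.sin(a)]),.03],(255,255,0))
    for sx in(-.031,.031):
        for sy in (-.025,.025): dot([*(H+R@[sx,sy]),.044],(255,0,255))
    save(dict(color=c),n+'1.png')
```

```text
(no output)
```

View pics/top1.png

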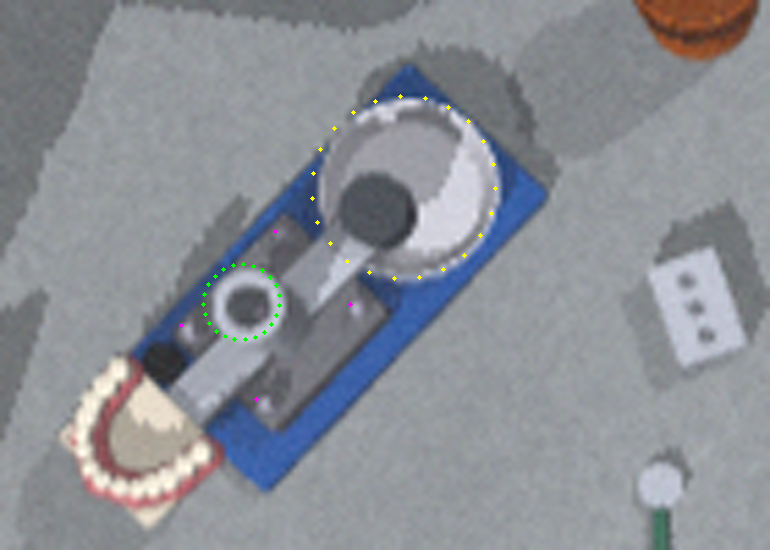

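View pics/scene1.png

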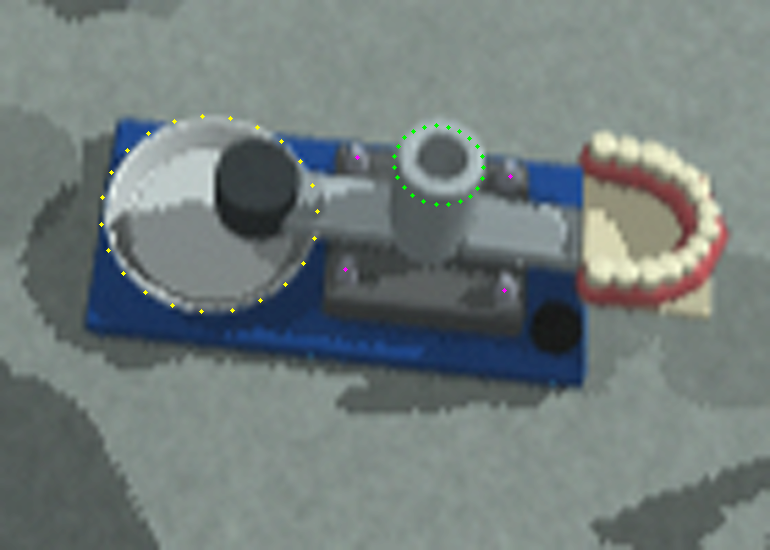

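Run:
```python
from h import *
from scipy.optimize import least_squares
T=cams.camera('top');S=cams.camera('scene')
f=lambda p,o:np.array(p)/5.5-.5+np.array(o)
to,so=(120,125),(225,235)
hub=[(T,f((249,304),to)),(S,f((443,156),so))]
r=least_squares(lambda v:np.concatenate([proj(c,v)-u for c,u in hub]),[.564,.2,.09]);print('hub top free z',r.x,r.fun)
r=least_squares(lambda v:np.concatenate([proj(c,[*v,.09])-u for c,u in hub]),[.564,.2]);print('hub top',r.x,r.fun)
pegs=[(T,(285,222),(.031,.025)),(T,(355,307),(.031,-.025)),(T,(190,325),(-.031,.025)),(T,(265,402),(-.031,-.025)),
(S,(357,150),(.031,-.025)),(S,(512,165),(-.031,-.025)),(S,(350,260),(.031,.025)),(S,(507,283),(-.031,.025))]
def model(v,l,z): c,s=np.cos(v[2]),np.sin(v[2]);return [v[0]+c*l[0]-s*l[1],v[1]+s*l[0]+c*l[1],z]
r=least_squares(lambda v:np.concatenate([proj(c,model(v,l,.043))-f(u,to if c is T else so) for c,u,l in pegs]),[.564,.2,-.75])
print('holder',r.x,np.degrees(r.x[2]),r.fun.round(1))
for c,u,o in ((T,(409,189),to),(S,(210,214),so)):
    d=atz(c,f(u,o),.03)[:2]-r.x[:2];print('dish',d,np.hypot(*d),np.degrees(np.arctan2(d[1],d[0])))
for c in (T,S):
    d=atz(c,landmark_of(c,'swing_jaw')[0]['uv'],.06)[:2]-r.x[:2];print('jaw',np.hypot(*d),np.degrees(np.arctan2(d[1],d[0])))
cw=[(T,f((378,212),to)),(S,f((259,180),so))]
for c,u in cw:
  for z in (.06,.07):
    d=atz(c,u,z)[:2]-r.x[:2];print('cw',z,np.hypot(*d),np.degrees(np.arctan2(d[1],d[0])))
```

```text
hub top free z [0.56236647 0.19855978 0.09107859] [-0.48131168  0.52709905 -0.60956286 -0.02053587]
hub top [0.56219841 0.19846096] [-0.33662397  0.65279424 -0.62126116  0.16182619]
holder [ 0.56292439  0.1979755  -0.74636418] -42.76351734366694 [-0.6  2.4  0.4  0.2 -0.3  0.9 -0.3  0.3 -0.3  0.3 -0.7  0.9 -1.1  0.6
 -0.8  0. ]
dish [ 0.06513288 -0.05956989] 0.08826586615765507 -42.44572988272
dish [ 0.06649504 -0.05584666] 0.08683570691190422 -40.02562127633614
jaw 0.08835025862445392 137.69964087917128
jaw 0.08555841150039947 132.73404257151208
cw 0.06 0.07035443525094831 -46.29408665417121
cw 0.07 0.07058314982479845 -48.37656255850649
cw 0.06 0.06758687000765938 -40.57975627756355
cw 0.07 0.06758745303430468 -35.89930604648481
```

```bash
python3 -m handwheel '[{"offset":[-0.06,-0.03,0],"spin":5,"grip":1},{"offset":[-0.12,-0.06,0],"spin":10,"grip":1},{"offset":[-0.5015,-0.252,0.05],"spin":29.3,"grip":1},{"offset":[-0.5015,-0.252,0.05],"spin":29.3,"grip":1},{"offset":[-0.5015,-0.252,0.05],"spin":29.3,"grip":1},{"offset":[-0.5015,-0.252,0.05],"spin":29.3,"grip":1},{"offset":[-0.5015,-0.252,0.05],"spin":29.3,"grip":1},{"offset":[-0.5015,-0.252,0.05],"spin":29.3,"grip":1},{"offset":[-0.5015,-0.252,0.05],"spin":29.3,"grip":1},{"offset":[-0.5015,-0.252,0.05],"spin":29.3,"grip":1},{"offset":[-0.5015,-0.252,0.085],"spin":29.3,"grip":1},{"offset":[-0.5015,-0.252,0.085],"spin":29.3,"grip":1},{"offset":[-0.5015,-0.252,0.085],"spin":29.3,"grip":1}]'
cat > st.py <<'E'
from h import *
from scipy.spatial.transform import Rotation as R
np.set_printoptions(precision=4,suppress=True)
o=ctrl.get_obs();w,x,y,z=o['eef_rot'];M=R.from_quat([x,y,z,w]).as_matrix()
print(o['time_s'],o['eef_pos'],'q',o['q'],'F',o['wrist_force'],o['torque'],'op',o['opening']);print('tool x yaw',np.degrees(np.arctan2(M[1,0],M[0,0])),'tool y yaw',np.degrees(np.arctan2(M[1,1],M[0,1])),M[:,2])
print('to hub in tool',M.T@(np.array([.5627,.1982,.225])-o['eef_pos']))
E
python3 st.py
```

```text
time_s: 2.42
eef_pos: [0.5625, 0.1988, 0.3206]
eef_rot: [0.0, 0.364, 0.932, 0.0]
wrist_force: [0.1, 0.4, 0.3]
opening: 1.001
2.425 [0.5625 0.1988 0.3206] q [ 0.1409  0.3132  1.624   0.0001  1.2038 -0.6857] F [0.1103 0.4449 0.3171] [-0.0152 -0.0154 -0.0005] op 1.0013889219598673
tool x yaw 137.35888915858627 tool y yaw 47.35889758799336 [ 0.0006  0.0002 -1.    ]
to hub in tool [-0.0005 -0.0003  0.0956]
```

Run:
```python
from h import *
p=cams.camera('scene');c=cv2.resize(p['color'][140:330,180:420],None,fx=3,fy=3);save(dict(color=c),'s2.png')
```

```text
(no output)
```

View pics/s2.png

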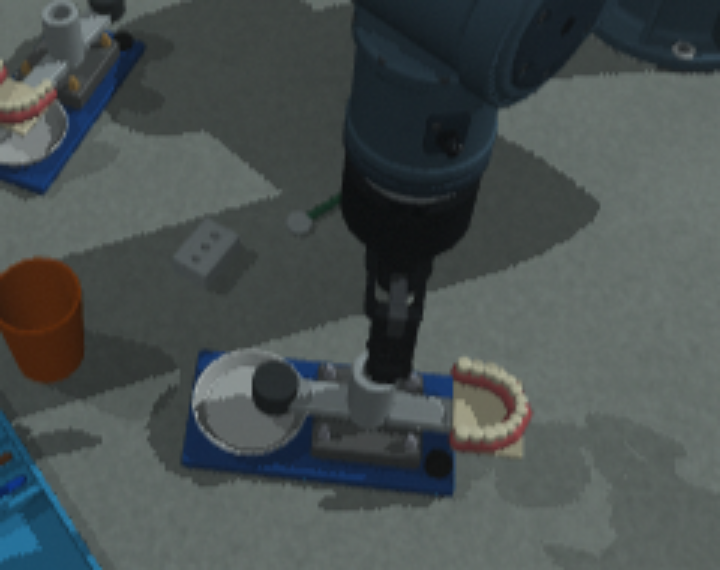

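The gripper stands above the hub at (375,375) in this crop, with its fingers across the bar. Next it goes down and closes.

```bash
python3 -m handwheel '[{"offset":[-0.0005,0,0.03],"spin":0,"grip":1},{"offset":[-0.0005,0,0.06],"spin":0,"grip":1},{"offset":[-0.0005,0,0.08],"spin":0,"grip":1},{"offset":[-0.0005,0,0.095],"spin":0,"grip":1},{"offset":[-0.0005,0,0.095],"spin":0,"grip":1},{"offset":[-0.0005,0,0.095],"spin":0,"grip":0.6}]'; python3 st.py
python3 -m handwheel '[{"offset":[0,0,0],"spin":0,"grip":0.3},{"offset":[0,0,0],"spin":0,"grip":0},{"offset":[0,0,0],"spin":0,"grip":0},{"offset":[0,0,0],"spin":0,"grip":0},{"offset":[0,0,0],"spin":0,"grip":0},{"offset":[0,0,0],"spin":0,"grip":0}]'; python3 st.py
```

```text
time_s: 3.22
eef_pos: [0.5636, 0.1978, 0.2257]
eef_rot: [0.001, 0.364, 0.931, 0.0]
wrist_force: [-0.1, -0.3, -0.1]
opening: 0.818
3.225 [0.5636 0.1978 0.2257] q [ 0.1391  0.4437  1.6674 -0.      1.0289 -0.6866] F [-0.0694 -0.2579 -0.1423] [ 0.0077  0.0572 -0.0241] op 0.81754801087212
tool x yaw 137.30919668035676 tool y yaw 47.3092665811256 [ 0.0016  0.0002 -1.    ]
to hub in tool [ 0.0009 -0.0003  0.0007]
time_s: 3.98
eef_pos: [0.5635, 0.1978, 0.2256]
eef_rot: [0.001, 0.364, 0.931, 0.0]
wrist_force: [-0.3, 0.5, 6.4]
opening: 0.371
3.975 [0.5635 0.1978 0.2256] q [ 0.139   0.4436  1.6677  0.      1.0287 -0.6866] F [-0.296   0.5418  6.3751] [-0.0261  0.156  -0.0242] op 0.37130970889420956
tool x yaw 137.30453974830598 tool y yaw 47.30460201982335 [ 0.0015  0.0002 -1.    ]
to hub in tool [ 0.0008 -0.0002  0.0006]
```

```bash
python3 -m handwheel '[{"offset":[0,0,-0.008],"spin":0,"grip":0},{"offset":[0,0,-0.018],"spin":0,"grip":0},{"offset":[0,0,-0.03],"spin":0,"grip":0},{"offset":[0,0,-0.05],"spin":0,"grip":0},{"offset":[0,0,-0.075],"spin":0,"grip":0},{"offset":[0,0,-0.075],"spin":0,"grip":0},{"offset":[0,0,-0.075],"spin":0,"grip":0}]'; python3 st.py
python3 - <<'E'
from h import *
for n in ('scene','top'):
    p=cams.camera(n);
    c=p['color'][170:330,210:420] if n=='scene' else p['color'][110:260,90:290]
    save(dict(color=cv2.resize(c,None,fx=3.6,fy=3.6,interpolation=cv2.INTER_CUBIC)),n+'3.png')
    for t in ('swing_hub','swing_jaw'):
        for r in landmark_of(p,t)[:2]: print(n,t,r['uv'],r['confidence'],atz(p,r['uv'],Z[t]+.075))
E
```

```text
time_s: 4.85
eef_pos: [0.5628, 0.1977, 0.2995]
eef_rot: [-0.0, 0.364, 0.931, -0.0]
wrist_force: [0.5, -0.4, -3.9]
opening: 0.373
4.85 [0.5628 0.1977 0.2995] q [ 0.139   0.3392  1.6374 -0.      1.1654 -0.6866] F [ 0.4992 -0.4389 -3.9231] [-0.033  -0.0142 -0.0156] op 0.3726484828150494
tool x yaw 137.30520881008292 tool y yaw 47.30521137693291 [-0.0003 -0.0001 -1.    ]
to hub in tool [0.0004 0.0004 0.0745]
scene swing_hub [305.7, 252.1] 0.88 [0.56411343 0.19861348 0.136     ]
scene swing_jaw [351.5, 258.7] 0.59 [0.49893295 0.26182966 0.135     ]
top swing_hub [158.6, 181.7] 0.88 [0.55315475 0.20049325 0.136     ]
```

View pics/scene3.png

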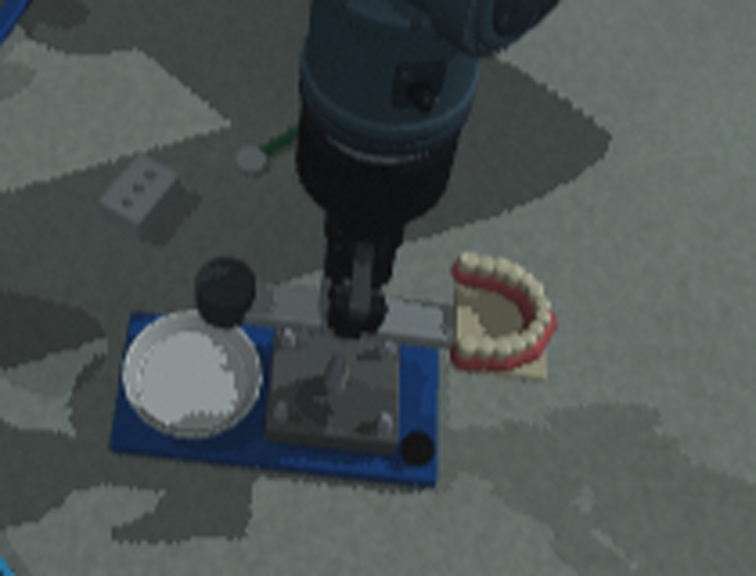

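View pics/top3.png

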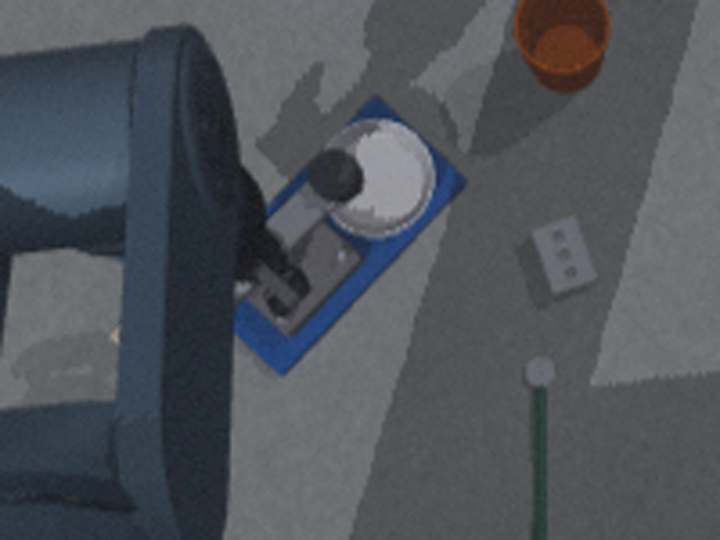

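The arm is lifted and level, and the bare pin shows at scene crop (337,358). Next I turn it end for end.

```bash
python3 -m handwheel '[{"offset":[0,0,0],"spin":10,"grip":0},{"offset":[0,0,0],"spin":20,"grip":0},{"offset":[0,0,0],"spin":30,"grip":0},{"offset":[0,0,0],"spin":40,"grip":0},{"offset":[0,0,0],"spin":50,"grip":0},{"offset":[0,0,0],"spin":60,"grip":0},{"offset":[0,0,0],"spin":70,"grip":0},{"offset":[0,0,0],"spin":80,"grip":0},{"offset":[0,0,0],"spin":90,"grip":0},{"offset":[0,0,0],"spin":90,"grip":0}]'
python3 -m handwheel '[{"offset":[0,0,0],"spin":10,"grip":0},{"offset":[0,0,0],"spin":20,"grip":0},{"offset":[0,0,0],"spin":30,"grip":0},{"offset":[0,0,0],"spin":40,"grip":0},{"offset":[0,0,0],"spin":50,"grip":0},{"offset":[0,0,0],"spin":60,"grip":0},{"offset":[0,0,0],"spin":70,"grip":0},{"offset":[0,0,0],"spin":80,"grip":0},{"offset":[0,0,0],"spin":90,"grip":0},{"offset":[0,0,0],"spin":90,"grip":0},{"offset":[0,0,0],"spin":90,"grip":0}]'; python3 st.py
python3 - <<'E'
from h import *
for n in ('scene','top'):
    p=cams.camera(n);
    c=p['color'][170:330,210:420] if n=='scene' else p['color'][110:260,90:290]
    save(dict(color=cv2.resize(c,None,fx=3.6,fy=3.6,interpolation=cv2.INTER_CUBIC)),n+'4.png')
    if n=='scene': print('pin tip old px',atz(p,(303.1,268.9),.068))
    for t in ('swing_hub','swing_jaw','holder'):
        for r in landmark_of(p,t)[:2]: print(n,t,r['uv'],r['confidence'],atz(p,r['uv'],Z[t]+(.075 if t!='holder' else 0)))
E
```

```text
time_s: 6.4
eef_pos: [0.563, 0.1977, 0.2993]
eef_rot: [-0.0, 0.916, 0.402, -0.0]
wrist_force: [0.5, -0.2, -3.8]
opening: 0.371
time_s: 7.78
eef_pos: [0.563, 0.1977, 0.2996]
eef_rot: [0.0, 0.932, -0.362, -0.0]
wrist_force: [-0.3, -0.5, -2.3]
opening: 0.375
7.775 [0.563  0.1977 0.2996] q [ 0.139   0.3396  1.6367 -0.      1.1656  2.45  ] F [-0.2877 -0.4784 -2.2712] [-0.0203  0.0124 -0.0197] op 0.37549999214095825
tool x yaw -42.41017649710493 tool y yaw -132.41017474781071 [-0.0002 -0.     -1.    ]
to hub in tool [-0.0006 -0.0002  0.0746]
pin tip old px [0.56409354 0.199301   0.068     ]
scene swing_hub [304.9, 253.1] 0.78 [0.56689072 0.19948927 0.136     ]
scene swing_jaw [265.2, 247.3] 0.56 [0.62382034 0.14244914 0.135     ]
scene holder [300.4, 283.4] 0.79 [0.56432434 0.1988333  0.        ]
scene holder [198.5, 148.6] 0.22 [ 0.53839794 -0.32157858  0.        ]
top swing_hub [159.2, 178.3] 0.81 [0.5611813  0.19942722 0.136     ]
top swing_jaw [186.6, 152.5] 0.95 [0.62358981 0.13757325 0.135     ]
top holder [172.5, 183.7] 0.8 [0.56508039 0.19890846 0.        ]
```

View pics/scene4.png

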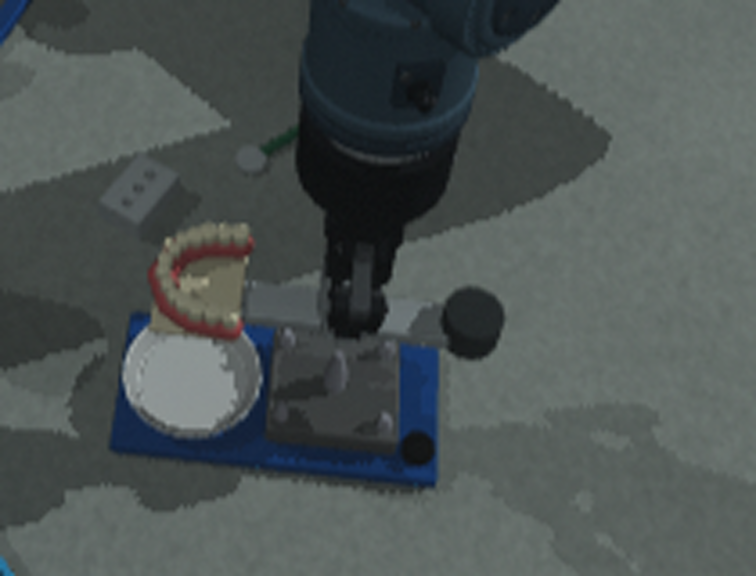

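View pics/top4.png

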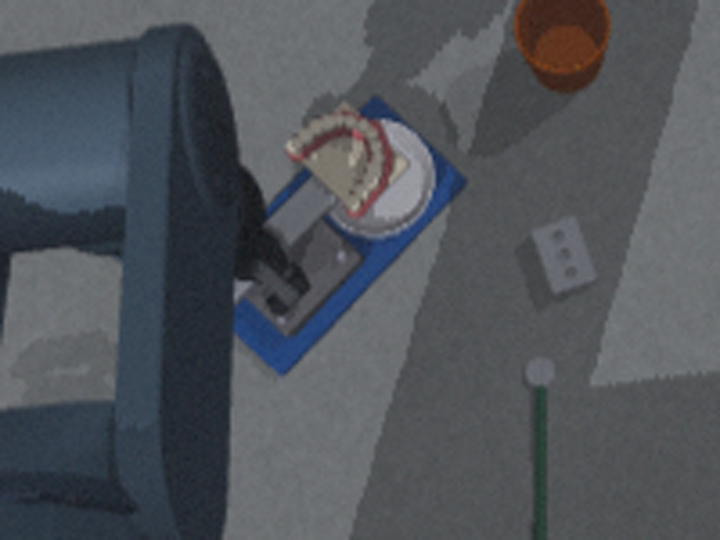

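The jaw is now over the dish side. Its yaw of about -43 to -45° matches the holder's -42.5°. I lower it part-way onto the pin and watch the force.

```bash
python3 -m handwheel '[{"offset":[-0.001,-0.001,0.015],"spin":0,"grip":0},{"offset":[-0.001,-0.001,0.03],"spin":0,"grip":0},{"offset":[-0.001,-0.001,0.036],"spin":0,"grip":0},{"offset":[-0.001,-0.001,0.042],"spin":0,"grip":0},{"offset":[-0.001,-0.001,0.047],"spin":0,"grip":0},{"offset":[-0.001,-0.001,0.047],"spin":0,"grip":0}]'; python3 st.py
python3 - <<'E'
from h import *
p=cams.camera('scene');c=p['color'][170:330,210:420]
save(dict(color=cv2.resize(c,None,fx=3.6,fy=3.6,interpolation=cv2.INTER_CUBIC)),'scene5.png')
E
```

```text
time_s: 8.93
eef_pos: [0.5629, 0.1991, 0.2524]
eef_rot: [0.0, 0.931, -0.364, -0.0]
wrist_force: [0.2, 0.7, -3.4]
opening: 0.371
8.925 [0.5629 0.1991 0.2524] q [ 0.1414  0.4042  1.6586 -0.      1.0793  2.4574] F [ 0.159   0.6554 -3.3805] [-0.0306  0.0111  0.052 ] op 0.37066805953420506
tool x yaw -42.69607879806462 tool y yaw -132.69607160694852 [-0.0005 -0.0001 -1.    ]
to hub in tool [0.0005 0.0008 0.0274]
```

View pics/scene5.png

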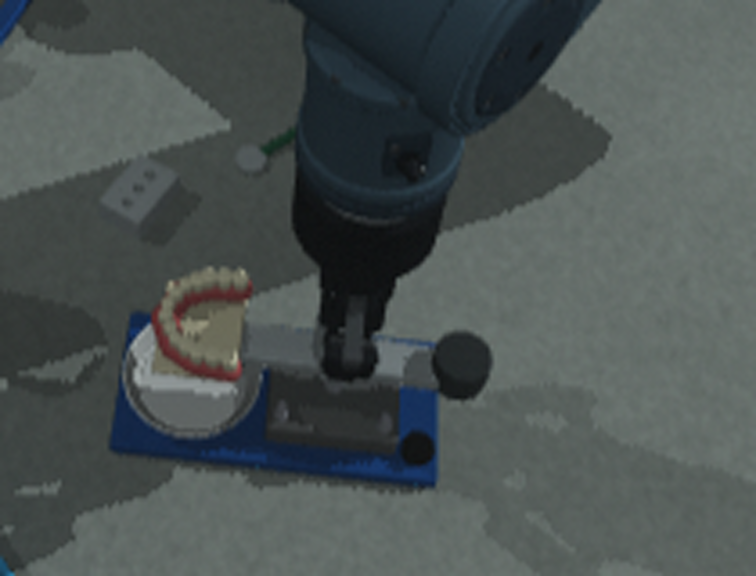

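```bash
python3 -m handwheel '[{"offset":[0,0,0.004],"spin":0,"grip":0},{"offset":[0,0,0.008],"spin":0,"grip":0},{"offset":[0,0,0.011],"spin":0,"grip":0},{"offset":[0,0,0.011],"spin":0,"grip":0}]'; python3 st.py
python3 -m handwheel '[{"offset":[0,0,0.003],"spin":0,"grip":0},{"offset":[0,0,0.006],"spin":0,"grip":0},{"offset":[0,0,0.009],"spin":0,"grip":0},{"offset":[0,0,0.009],"spin":0,"grip":0}]'; python3 st.py
```

```text
time_s: 9.48
eef_pos: [0.5628, 0.1991, 0.2412]
eef_rot: [0.0, 0.931, -0.364, -0.0]
wrist_force: [1.0, -0.6, -3.4]
opening: 0.373
9.475 [0.5628 0.1991 0.2412] q [ 0.1414  0.4203  1.6627 -0.      1.0593  2.4574] F [ 1.0017 -0.6046 -3.3712] [-0.0291 -0.0213 -0.0482] op 0.37261547146582313
tool x yaw -42.69621800366322 tool y yaw -132.6962000836435 [-0.0008 -0.0001 -1.    ]
to hub in tool [0.0005 0.0007 0.0162]
time_s: 9.98
eef_pos: [0.5628, 0.1991, 0.2323]
eef_rot: [0.0, 0.931, -0.364, -0.0]
wrist_force: [0.6, -0.3, -3.2]
opening: 0.375
9.975 [0.5628 0.1991 0.2323] q [ 0.1414  0.4337  1.6655 -0.      1.0431  2.4574] F [ 0.5502 -0.2907 -3.1553] [-0.0034  0.0306 -0.0115] op 0.37468829193766556
tool x yaw -42.69726001612248 tool y yaw -132.69724422373537 [-0.0007 -0.0001 -1.    ]
to hub in tool [0.0005 0.0007 0.0073]
```

```bash
python3 -m handwheel '[{"offset":[0,0,0.002],"spin":0,"grip":0},{"offset":[0,0,0.004],"spin":0,"grip":0},{"offset":[0,0,0.0055],"spin":0,"grip":0},{"offset":[0,0,0.0055],"spin":0,"grip":0}]'; python3 st.py
python3 -m handwheel '[{"offset":[0,0,0.0005],"spin":0,"grip":0},{"offset":[0,0,0.001],"spin":0,"grip":0},{"offset":[0,0,0.001],"spin":0,"grip":0}]'; python3 st.py
```

```text
time_s: 10.48
eef_pos: [0.5629, 0.1991, 0.227]
eef_rot: [0.0, 0.931, -0.364, -0.0]
wrist_force: [0.4, -0.6, -3.7]
opening: 0.374
10.475 [0.5629 0.1991 0.227 ] q [0.1414 0.4418 1.6669 0.     1.0333 2.4574] F [ 0.4435 -0.637  -3.7007] [ 0.003  -0.0006  0.0462] op 0.3743953221379811
tool x yaw -42.69348857084263 tool y yaw -132.69348352520672 [-0.0004 -0.0001 -1.    ]
to hub in tool [0.0005 0.0008 0.002 ]
time_s: 10.85
eef_pos: [0.563, 0.1991, 0.2262]
eef_rot: [0.0, 0.931, -0.364, -0.0]
wrist_force: [0.1, -0.3, -3.0]
opening: 0.372
10.85 [0.563  0.1991 0.2262] q [ 0.1414  0.4431  1.6671 -0.      1.0315  2.4573] F [ 0.1264 -0.2838 -2.9683] [-0.0104 -0.0044  0.0013] op 0.3723366366277094
tool x yaw -42.692555059462364 tool y yaw -132.69255493347472 [-0.0001 -0.     -1.    ]
to hub in tool [0.0004 0.0009 0.0012]
```

```bash
python3 -m handwheel '[{"offset":[0,0,0.0005],"spin":0,"grip":0},{"offset":[0,0,0.001],"spin":0,"grip":0},{"offset":[0,0,0.001],"spin":0,"grip":0}]'; python3 -m handwheel '[{"offset":[0,0,0.0005],"spin":0,"grip":0},{"offset":[0,0,0.0005],"spin":0,"grip":0}]'
```

```text
time_s: 11.22
eef_pos: [0.563, 0.1991, 0.2256]
eef_rot: [0.0, 0.931, -0.364, 0.0]
wrist_force: [-3.0, -1.0, 2.5]
opening: 0.375
time_s: 11.48
eef_pos: [0.5631, 0.1991, 0.2256]
eef_rot: [0.0, 0.931, -0.364, 0.0]
wrist_force: [-4.8, -1.0, 6.4]
opening: 0.373
```

Contact comes at z = 0.2256, the same height as at the grasp and with the same force, so it is seated. Next I release and look.

```bash
python3 -m handwheel '[{"offset":[0,0,0],"spin":0,"grip":0.45},{"offset":[0,0,0],"spin":0,"grip":0.6},{"offset":[0,0,0],"spin":0,"grip":0.8},{"offset":[0,0,0],"spin":0,"grip":1},{"offset":[0,0,0],"spin":0,"grip":1},{"offset":[0,0,0],"spin":0,"grip":1},{"offset":[0,0,0],"spin":0,"grip":1}]'; python3 -m handwheel '[{"offset":[0,0,-0.01],"spin":0,"grip":1},{"offset":[0,0,-0.03],"spin":0,"grip":1},{"offset":[0,0,-0.06],"spin":0,"grip":1},{"offset":[0,0,-0.1],"spin":0,"grip":1},{"offset":[0,0,-0.15],"spin":0,"grip":1},{"offset":[-0.06,0,-0.2],"spin":0,"grip":1},{"offset":[-0.12,0,-0.2],"spin":0,"grip":1},{"offset":[-0.18,0,-0.2],"spin":0,"grip":1},{"offset":[-0.24,0,-0.2],"spin":0,"grip":1},{"offset":[-0.3,0,-0.2],"spin":0,"grip":1},{"offset":[-0.3,0,-0.2],"spin":0,"grip":1},{"offset":[-0.3,0,-0.2],"spin":0,"grip":1}]'; python3 st.py
python3 - <<'E'
from h import *
for n in ('scene','top'):
    p=cams.camera(n);save(p,n+'6f.png')
    c=p['color'][235:335,225:365] if n=='scene' else p['color'][125:225,120:260]
    c=np.clip(cv2.resize(c,None,fx=5.5,fy=5.5,interpolation=cv2.INTER_CUBIC)*1.4,0,255).astype('uint8')
    save(dict(color=c),n+'6.png')
    for t in ('swing_hub','swing_jaw','other_swing_hub'):
        for r in landmark_of(p,t)[:2]: print(n,t,r['uv'],r['confidence'],atz(p,r['uv'],Z[t]))
E
```

```text
time_s: 12.35
eef_pos: [0.563, 0.1991, 0.2247]
eef_rot: [-0.0, 0.931, -0.364, -0.0]
wrist_force: [0.5, 0.3, -0.4]
opening: 1.002
time_s: 13.85
eef_pos: [0.3424, 0.4026, 0.426]
eef_rot: [-0.001, 0.932, -0.363, 0.001]
wrist_force: [0.7, -0.5, 0.4]
opening: 0.997
13.85 [0.3424 0.4026 0.426 ] q [ 0.6413  0.0576  1.6997 -0.0006  1.3824  2.9562] F [ 0.745  -0.4655  0.4498] [ 0.0061 -0.0463  0.0388] op 0.9966901342769157
tool x yaw -42.62566311324094 tool y yaw -132.62557342336862 [ 0.0018  0.0007 -1.    ]
to hub in tool [0.3003 0.0015 0.2012]
scene swing_hub [302.1, 268.3] 0.9 [0.5620595  0.19429507 0.061     ]
scene swing_jaw [267.0, 267.6] 0.63 [0.62295544 0.14904215 0.06      ]
scene other_swing_hub [199.7, 148.1] 0.73 [ 0.55967913 -0.261182    0.061     ]
scene other_swing_hub [303.9, 268.9] 0.25 [0.5597889  0.19764801 0.061     ]
top swing_hub [167.4, 182.5] 0.84 [0.56070686 0.19798538 0.061     ]
top swing_jaw [193.6, 158.3] 0.72 [0.62397394 0.13384681 0.06      ]
top other_swing_hub [343.0, 182.7] 0.56 [ 0.56813837 -0.24402163  0.061     ]
```

View pics/scene6.png

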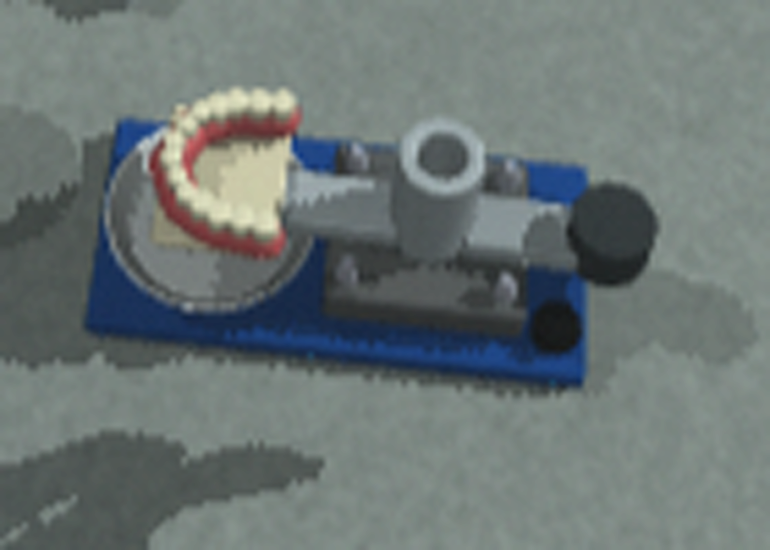

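View pics/top6f.png

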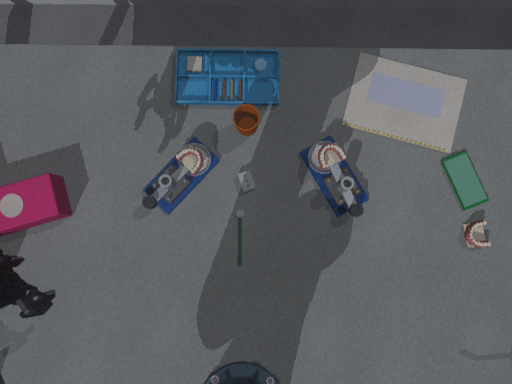

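The hub ring is at crop (443,157), against (443,156) before, so it sits at its original height. The bar lies between the four pegs, the jaw at (225,170) is over the dish, and the other holder is unchanged.

```bash
python3 -c "
from bench import ctrl
print(ctrl.hand_in())"
```

```text
the job is handed in; nothing more can be done
None
```

The back-to-front arm is now on its own pin the right way round, with its jaw over the dish. I gripped it by the hub across the bar, lifted it about 75 mm, turned it 180° and lowered it in small steps until it touched. Then I released it, moved the gripper clear and handed the job in at about 14 s.

- **Seating:** it touched down at the same tool height as at the grasp (0.2256 m), with about 6 N vertical force. In the last pictures the hub ring is within a pixel of where it was before, and the bar lies flat between the stop pegs.
- **Direction:** by the turn of the gripper, the arm ended within a degree or two of the holder's direction of about -42.5°. The jaw estimates after release differed by several degrees between the two cameras, but both are well inside the 15° of play.
- **Forces:** every reading I took stayed under 10 N, though forces were read only at the end of each move.
- **Other holder:** I never went near it, and it looks unchanged in the top picture. The network's estimates of its hub moved by up to about 1 cm between pictures, which I take as detector noise because the picture shows no shift.

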